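Raise the vial stand, load it, close the tray

ROBOT

A 6-joint arm with a two-finger parallel gripper is mounted at the origin on the work surface. World frame = base frame: x ahead of the robot, y to its left, z up, the work surface at z = 0. Lengths are in m, angles in rad, forces in N, time in s.
With the tool pointing down it reaches from about 0.425 to 0.95 m from the base axis. Payload 3.5 kg.
Tool frame: the origin (TCP) lies midway between the tips of the shut fingers; the grasp point (between the pads) lies 19 mm behind it; y points along the fingers, x is the direction in which the jaws open and shut, and the axes are right-handed (so a half turn about y gives the same grasp; the last joint's range is limited). The gripper opens to 85 mm and grips with 20 to 120 N. Pads are 22 mm wide; open, the fingers measure 114 mm over their backs; the gripper's body (76 mm by 85 mm) begins 54 mm behind the grasp point. The pads swing forward as they close: fully open they stand 13 mm farther back than shut.
Start: joints at [-1.35, 0.286, 1.577, -0, 1.279, -0.15], TCP at [0.245, -0.629, 0.231] pointing down, gripper open.
Joint ranges: [-2.77, 2.77], [-0.9, 2.22], [0.21, 2.48], [-1.53, 4.67], [0.24, 2.81], [-2.84, 2.84]. Speed limits (rad/s): [2.79, 2.79, 3.14, 3.14, 3.14, 3.14].

INTERFACE

Orientations are given as [roll, pitch, yaw] about the fixed x, y, z axes, in that order (R = Rz(yaw) Ry(pitch) Rx(roll)).
In Python, from workcell import robot, cams, models gives the robot as it stands. The module is installed in compiled form; this text tells all that it offers.
- The arm moves only by the shell command python3 -m jog 'ROWS' [OPENING] [FORCE]. ROWS is text: rows parted by semicolons, each of 4 numbers parted by spaces: the shift along the world's x, y, z in mm, then the turn about the world's z in degrees. A call has 1 to 10 rows; each row shifts and turns the commanded pose from where the row before left it; what a row does not reach is not made up. A row lasts 1/10 s, in which the tool goes at most 50 mm and 8.59 degrees, less where a joint would pass 70% of its speed; a pose out of reach is approached as far as the arm can. A call with a gripper value outside its range is refused whole. OPENING is the opening, from 0 (shut) to 1 (fully open), set as the call begins (- or left out, the last holds). The fingers move at their own pace and stop on an object; FORCE is the grip in N (left out, the last holds). Time passes only in rows, so rows that do not move let the fingers close. It gives the time, the measured TCP pose, the force and the opening at its end, in the units of the state.
- robot.sense(): the state, without advancing time (a new reading comes with each control period).
- cams.capture(name): name is "scene" or "top" or "wrist"; returns the picture (400x640x3 uint8, red, green, blue); there is no depth.
- cams.camera_params(name): a dict with "camera_matrix" (3x3 intrinsics, pixels), "view" (4x4, takes a point from world to camera coordinates). Camera axes: x right, y down, z forward; pixel columns grow to the right and rows downward; lengths in m; the calibration is good to about 2 mm. A picture is of the moment at which its call begins: read the wrist's pose just before it. camera_params takes no time and is no camera call; for the wrist camera it gives the pose at the moment of the call.
- robot.job_done(): hands the job in, once; it reports no verdict.
Trained networks look in the newest picture that a camera, given by its name, has taken for a name from the list of things; names that differ only in an ending like _2 or _b are one class to them, and where a whole thing is asked for, a point or a joint stands for the part that bears it (a point fixed in the world has none). Each returns a list of dicts, best first, with "confidence" (0 to 1); they miss things now and then, are a little off and sometimes report something else, mostly with a low value. They report only what shows in the picture. A call takes as long as a camera call. They do not tell look-alikes from the thing itself.
- models.recognise(camera, target): "extent" ([centre column, centre row, width, height] as shares, 0 to 1, of the picture: columns of its width, rows of its height, round what is visible of it).
- models.place_of(camera, target): "position" ([row, column] as shares, 0 to 1, of the picture: columns of its width, rows of its height: a listed point, or the origin of a listed thing).
The state is a dict: "time": time; "q": joint angles; "joint_vel": joint speeds; "tau": joint torques, N m; "tcp_pos": TCP position; "ee_rot": TCP orientation; "force": force on the tool from outside, world axes, zero at the start; "moment": the same for the moment, N m; "grip_width": opening from 0.0 (shut) to 1.0 (fully open).
Only numpy, scipy, OpenCV 4.12 (cv2) and the standard library are available. Lean on these libraries where they do the work, as an engineer would, in place of code of your own. Each camera call takes 0.05 s, during which the arm holds its last target. There are 200 camera calls.

TASK

First pull up the telescoping stand's knob until the lock button clicks out and the mast stays up by itself. Then take every test-strip vial from the pull-out tray and stand it upright in a bore of the raised stand, one vial to a bore and right down on the bore's floor, and finally push the tray fully home into the cabinet. Leave the other things lying in the tray, and do not disturb those on the shelf and the counter.

Things in the scene. Friction and masses are not known exactly. Their poses are not given: they have to be found in the camera images.
- vial_a: closed test-strip vial: white plastic cylinder with a grey flip cap, 32 mm diameter, 64 mm tall, about 45 g, origin at the centre of its underside, z up through the cap. Starts standing upright on the tray floor. None if absent in this start.
- vial_b: closed test-strip vial: white plastic cylinder with a grey flip cap, 32 mm diameter, 64 mm tall, about 45 g, origin at the centre of its underside, z up through the cap. Starts standing upright on the tray floor. None if absent in this start.
- vial_c: closed test-strip vial: white plastic cylinder with a grey flip cap, 32 mm diameter, 64 mm tall, about 45 g, origin at the centre of its underside, z up through the cap. Starts standing upright on the tray floor. None if absent in this start.
- vial_d: closed test-strip vial: white plastic cylinder with a grey flip cap, 32 mm diameter, 64 mm tall, about 45 g, origin at the centre of its underside, z up through the cap. Starts standing upright on the tray floor. None if absent in this start.
- stand: dark steel foot (120 x 120 x 14 mm) of the telescoping vial stand, fixed to the counter; origin at the centre of its underside. A square steel outer tube 30 mm wide rises from its centre to 72 mm; its rim is what the lock button catches on.
- mast (a joint): extension of the stand's mast out of the outer tube, m: 0 collapsed (start), lock position 0.059, end stop 0.064. The mast carries a grey plate and a black knob straight up with it. It needs about 4 to 7 N to pull up and sinks back to 0 by itself when let go before the lock button has clicked out.
- lock (a joint): brass spring lock button in the mast, m: 0 pressed in (hidden inside the outer tube), springs out to about 0.006 along the stand's +x axis just above the tube's rim once the mast is extended 0.059 or slightly more; the mast, let go, then rests on it at about 0.059.
- lock_tip (a point): outer end of the brass lock button (9 x 8 mm face)
- mast_knob (a point): on the mast's axis inside the black pull knob (upright cylinder, 28 mm diameter, 26 mm tall, this point is 10 mm under its top); below the knob an 18 mm neck 20 mm long stands on the carrier plate. The knob's top is 46 mm above the plate's upper face. Grip it from above; axes are those of the stand.
- tray (a joint): how far the white pull-out tray stands out of the cabinet, m: 0 fully home, 0.165 fully out (start 0.15 to 0.165). Slides level with about 2 N of friction and stays where left.
- tray_pull (a point): middle of the top edge, on the outer face, of the tray's pull: an upright white bar 80 mm wide, 34 mm tall and 10 mm thick in front of the tray on a flat tongue, 70 mm of free length between bar and tray front. Its x axis points into the cabinet: pushing the bar along +x by the value of tray brings the tray home. z up; top 44 mm above the counter.
- cabinet: white open mirrored cabinet 240 deep x 360 wide x 380 mm tall, fixed; origin at the centre of its underside, its x axis points from the open front to its back, the front plane lies at x = -120 mm. Two mirror doors lie folded open in that plane. Glass shelf at 175 mm. The tray's floor is 14 mm above the counter, its rim 30 mm; the tray is 220 deep x 300 mm wide.
- meter_case: bystander in the tray: flat black meter case 80 x 120 x 24 mm, origin centre of underside
- lancet_holder: bystander in the tray: closed grey lancet holder 16 x 100 x 16 mm, origin centre of underside
- pill_box: bystander in the tray: clear pill box 32 x 130 x 22 mm, origin centre of underside
- emery_tool: bystander in the tray: flat steel emery tool 14 x 130 x 4 mm, origin centre of underside
- tumbler: bystander on the cabinet's shelf: white ceramic tumbler 72 mm diameter, 90 mm tall
- amber_bottle: bystander on the cabinet's shelf: capped amber bottle 52 mm diameter, 100 mm tall
- cream_jar: bystander on the counter: white jar 60 mm diameter, 50 mm tall
- soap_block: bystander on the counter: white soap 60 x 85 x 25 mm
- bore0 (a point): centre of the mouth of one of the four round bores in the carrier plate, at x -38, y -38 mm from the mast's axis. Plate 124 x 124 mm, 26 mm thick, upper face at the mouths, 102 mm above the counter when collapsed. Bore 35 mm diameter, 22 mm deep with a closed floor, 2 mm chamfer. Rises with the mast.
- bore1 (a point): centre of the mouth of one of the four round bores in the carrier plate, at x -38, y 38 mm from the mast's axis. Plate 124 x 124 mm, 26 mm thick, upper face at the mouths, 102 mm above the counter when collapsed. Bore 35 mm diameter, 22 mm deep with a closed floor, 2 mm chamfer. Rises with the mast.
- bore2 (a point): centre of the mouth of one of the four round bores in the carrier plate, at x 38, y -38 mm from the mast's axis. Plate 124 x 124 mm, 26 mm thick, upper face at the mouths, 102 mm above the counter when collapsed. Bore 35 mm diameter, 22 mm deep with a closed floor, 2 mm chamfer. Rises with the mast.
- bore3 (a point): centre of the mouth of one of the four round bores in the carrier plate, at x 38, y 38 mm from the mast's axis. Plate 124 x 124 mm, 26 mm thick, upper face at the mouths, 102 mm above the counter when collapsed. Bore 35 mm diameter, 22 mm deep with a closed floor, 2 mm chamfer. Rises with the mast.
There are look-alikes about, which are no part of the job. Leave any purple look-alike of the vial_d alone.

How it is judged:
On the way, in this order (a step that is already met when the one before it is completed fails the run):
1. the mast is extended and its lock button is out (value of joint mast above 0.0575 m and value of joint lock above 0.0035 m), for 0.3 s.
2. every vial present stands in a bore of the locked stand (all of step 1 and ((horizontal distance between vial_a and bore0 below 0.005 m and z of vial_a in the frame of bore0 between -0.03 and -0.018 m) or (horizontal distance between vial_a and bore1 below 0.005 m and z of vial_a in the frame of bore1 between -0.03 and -0.018 m) or (horizontal distance between vial_a and bore2 below 0.005 m and z of vial_a in the frame of bore2 between -0.03 and -0.018 m) or (horizontal distance between vial_a and bore3 below 0.005 m and z of vial_a in the frame of bore3 between -0.03 and -0.018 m)) and ((horizontal distance between vial_b and bore0 below 0.005 m and z of vial_b in the frame of bore0 between -0.03 and -0.018 m) or (horizontal distance between vial_b and bore1 below 0.005 m and z of vial_b in the frame of bore1 between -0.03 and -0.018 m) or (horizontal distance between vial_b and bore2 below 0.005 m and z of vial_b in the frame of bore2 between -0.03 and -0.018 m) or (horizontal distance between vial_b and bore3 below 0.005 m and z of vial_b in the frame of bore3 between -0.03 and -0.018 m)) and ((horizontal distance between vial_c and bore0 below 0.005 m and z of vial_c in the frame of bore0 between -0.03 and -0.018 m) or (horizontal distance between vial_c and bore1 below 0.005 m and z of vial_c in the frame of bore1 between -0.03 and -0.018 m) or (horizontal distance between vial_c and bore2 below 0.005 m and z of vial_c in the frame of bore2 between -0.03 and -0.018 m) or (horizontal distance between vial_c and bore3 below 0.005 m and z of vial_c in the frame of bore3 between -0.03 and -0.018 m)) and ((horizontal distance between vial_d and bore0 below 0.005 m and z of vial_d in the frame of bore0 between -0.03 and -0.018 m) or (horizontal distance between vial_d and bore1 below 0.005 m and z of vial_d in the frame of bore1 between -0.03 and -0.018 m) or (horizontal distance between vial_d and bore2 below 0.005 m and z of vial_d in the frame of bore2 between -0.03 and -0.018 m) or (horizontal distance between vial_d and bore3 below 0.005 m and z of vial_d in the frame of bore3 between -0.03 and -0.018 m)) and angle between each of vial_a, vial_b, vial_c, vial_d's own z axis and vertical below 0.12 rad), for 0.2 s.
3. the tray is pushed home (value of joint tray below 0.006 m), for 0.2 s.
At the end, for the whole second after the job is handed in: the mast stays extended (over 57.5 mm) with its lock button out (over 3.5 mm); every vial present stands in a bore, within 5 mm of its axis, at least 18 mm deep, tilted less than 0.12 rad and at rest; the tray is within 6 mm of fully home (all of step 2 and linear speed of each of vial_a, vial_b, vial_c, vial_d below 0.02 m/s and value of joint tray below 0.006 m); the robot touches nothing.
It fails at once if a thing on the shelf or a bystander on the counter is moved more than 3 cm (distance of any of tumbler, amber_bottle, cream_jar, soap_block from where it was at the start of the episode above 0.03 m).
It fails at once if another thing in the tray is lifted out or tipped over (height (world z) of any of meter_case, lancet_holder, pill_box, emery_tool above 0.045 m or angle between any of meter_case, lancet_holder, pill_box, emery_tool's own z axis and vertical above 0.7 rad).
Of vial_a, vial_b, vial_c, vial_d only 3 to 4 are there at a start; the rules pass over those that are not, and their reading is None.
At some moment in a run one of vial_a, vial_b, vial_c, vial_d may be knocked a few centimetres aside while the robot is not near it.
It also fails if it takes over 208 s, if anything falls off the work surface, if the arm or the gripper's body presses on something with over 40 N, if the wrist force passes 120 N, or if a joint passes its speed limit or range.

## Working session

There is one attempt and no reset: what is moved stays moved. The work goes in short steps, Python scripts to look and compute and a shell command to move; the robot and the scene stay as the last step left them, time stands still between calls to the robot, and variables do not carry over. Pictures are saved under pics/ and viewed, about 12 in all and at most 16, crops included, and the job is handed in when it is done.

```bash
mkdir -p pics
cat > h.py <<'E'
import numpy as np, cv2
from workcell import robot, cams, models
def ray(cam,r,c,P=None):
    P=P or cams.camera_params(cam); K=np.array(P["camera_matrix"]);V=np.array(P["view"])
    d=V[:3,:3].T@np.linalg.inv(K)@np.array([c,r,1.]); o=-V[:3,:3].T@V[:3,3]
    return o,d
def at(cam,r,c,z,P=None):
    o,d=ray(cam,r,c,P); return o+d*(z-o[2])/d[2]
def proj(cam,p):
    P=cams.camera_params(cam); q=np.array(P["view"])@np.append(p,1); u=np.array(P["camera_matrix"])@q[:3]; return u[:2]/u[2]
def save(cam,name):
    im=cams.capture(cam); cv2.imwrite(f"pics/{name}.png",im[:,:,::-1]); return im
E
python3 - <<'E'
from h import *
np.set_printoptions(precision=3,suppress=True)
a=save("scene","s0");b=save("top","t0")
cv2.imwrite("pics/both0.png",cv2.resize(np.vstack([a,b])[:,:,::-1],(480,600)))
for cam in("scene","top"):
    for t,z in(("vial_a",.014),("mast_knob",.138),("tray_pull",.044),("stand",0),("bore0",.102),("cabinet",0)):
        for d in models.place_of(cam,t):
            r,c=d["position"]; print(cam,t,round(d["confidence"],2),round(r*400),round(c*640),at(cam,r*400,c*640,z))
print(robot.sense())
E
```

```text
scene vial_a 0.8 197 269 [ 0.576 -0.228  0.014]
scene vial_a 0.72 189 286 [ 0.515 -0.218  0.014]
scene vial_a 0.64 182 304 [ 0.448 -0.201  0.014]
scene vial_a 0.52 172 321 [ 0.372 -0.195  0.014]
scene mast_knob 0.97 240 361 [0.605 0.163 0.138]
scene tray_pull 0.59 206 308 [ 0.541 -0.085  0.044]
scene stand 0.74 272 360 [0.593 0.16  0.   ]
scene bore0 0.98 237 383 [0.535 0.178 0.102]
scene bore0 0.75 263 376 [0.612 0.215 0.102]
scene bore0 0.68 255 343 [0.646 0.145 0.102]
scene bore0 0.55 233 354 [0.574 0.116 0.102]
scene bore0 0.54 194 249 [ 0.665 -0.197  0.102]
scene cabinet 0.74 168 231 [ 0.559 -0.452  0.   ]
top vial_a 0.65 238 375 [ 0.457 -0.232  0.014]
top vial_a 0.51 206 371 [ 0.573 -0.225  0.014]
top vial_a 0.5 264 370 [ 0.361 -0.213  0.014]
top vial_a 0.41 222 374 [ 0.514 -0.232  0.014]
top mast_knob 0.74 200 264 [0.589 0.154 0.138]
top mast_knob 0.43 152 310 [ 0.748 -0.004  0.138]
top tray_pull 0.84 211 337 [ 0.555 -0.098  0.044]
top stand 0.93 209 263 [0.571 0.173 0.   ]
top bore0 0.92 187 270 [0.638 0.137 0.102]
top bore0 0.74 214 257 [0.546 0.181 0.102]
top bore0 0.73 196 247 [0.608 0.217 0.102]
top bore0 0.58 208 279 [0.563 0.106 0.102]
top cabinet 0.7 209 432 [ 0.559 -0.453  0.   ]
top cabinet 0.48 239 372 [ 0.451 -0.225  0.   ]
top cabinet 0.32 208 277 [0.576 0.124 0.   ]
{'time': 0.7, 'q': array([-1.35 ,  0.286,  1.577, -0.   ,  1.279, -0.15 ]), 'joint_vel': array([ 0.001,  0.002,  0.   , -0.   ,  0.   ,  0.002]), 'tau': array([ -0.001, -40.582, -29.286,  -0.   ,   0.   ,  -0.   ]), 'tcp_pos': array([ 0.245, -0.629,  0.231]), 'ee_rot': array([-1.571, -0.   , -1.2  ]), 'force': array([-0.583,  0.662, -0.317]), 'moment': array([-0.004, -0.021, -0.007]), 'grip_width': 1.0003276949989957}
```

View pics/s0.png

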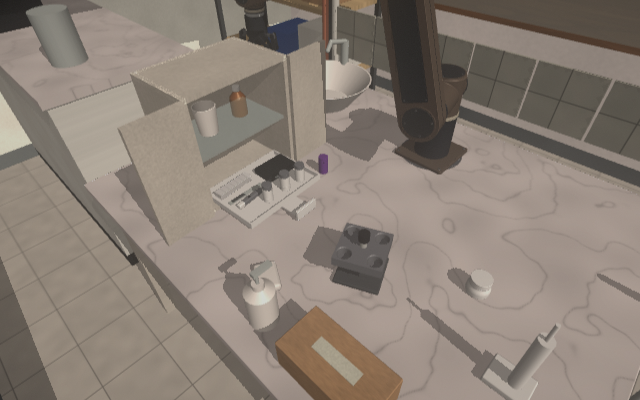

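View pics/t0.png

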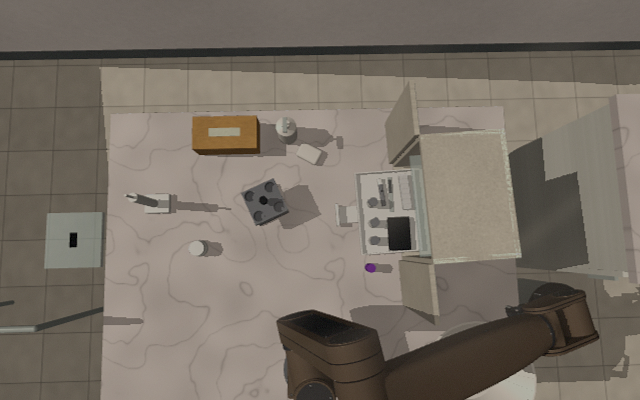

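Three white vials in the tray, lined up along x at about (0.575/0.514/0.45, -0.225). The purple look-alike is outside the tray at about (0.36,-0.21). The stand is at about (0.59,0.16), yaw about 22° mod 90. I'll rise clear of the door first, then cross over to the stand.

```bash
python3 -m jog '0 0 40 0;0 0 50 0;0 0 50 0;0 0 50 0;0 0 50 0;0 0 40 0;0 0 0 0'; python3 -m jog '18 45 0 0;18 45 0 0;18 45 0 0;18 45 0 0;18 45 0 0;18 45 0 0;18 45 0 0;18 45 0 0;18 45 0 0'; python3 -m jog '18 45 0 0;18 45 0 0;18 45 0 0;18 45 -30 0;18 45 -30 0;18 45 -30 0;18 43 -30 0;18 40 -30 0;0 0 0 0;0 0 0 0'
python3 - <<'E'
from h import *
np.set_printoptions(precision=4,suppress=True)
print(robot.sense()["tcp_pos"],robot.sense()["ee_rot"])
save("wrist","w1")
for t,z in(("mast_knob",.138),("bore0",.102)):
    for d in models.place_of("wrist",t):
        r,c=d["position"]; print(t,round(d["confidence"],2),round(r*400),round(c*640),at("wrist",r*400,c*640,z))
E
```

```text
time: 1.4
tcp_pos: [0.2447, -0.6293, 0.5212]
ee_rot: [-1.573, -0.015, -1.2]
force: [1.3, 0.3, -0.5]
grip_width: 0.998
time: 2.3
tcp_pos: [0.4068, -0.2221, 0.5106]
ee_rot: [-1.571, 0.0, -1.2]
force: [0.6, -0.8, -0.1]
grip_width: 0.997
time: 3.3
tcp_pos: [0.5406, 0.1064, 0.3752]
ee_rot: [-1.574, 0.001, -1.198]
force: [-0.6, -1.7, 0.1]
grip_width: 0.999
[0.5406 0.1064 0.3752] [-1.5743  0.0008 -1.198 ]
mast_knob 0.58 91 290 [0.5899 0.1587 0.138 ]
bore0 0.98 122 326 [0.5701 0.1091 0.102 ]
bore0 0.96 49 324 [0.6427 0.1408 0.102 ]
bore0 0.73 55 256 [0.6096 0.2089 0.102 ]
bore0 0.63 127 260 [0.5355 0.1801 0.102 ]
```

View pics/w1.png

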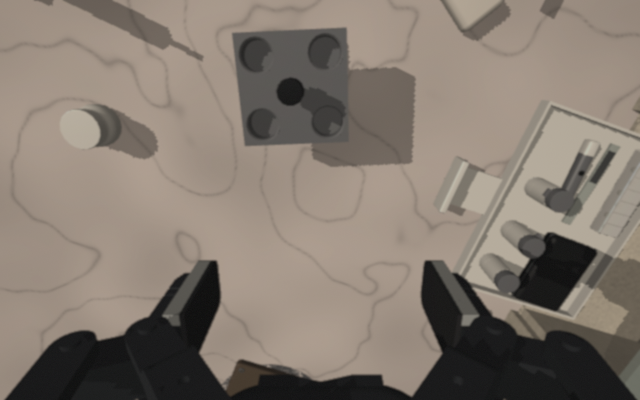

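The wrist view shows the stand's plate at (290,90) with four bores and the knob. The pull bar is at (455,185) and three vials are in the tray. Knob axis ≈ (0.5897,0.1593). Next I descend onto the knob.

```bash
python3 -m jog '25 26 -20 0;24 27 -40 0;0 0 -45 0;0 0 -45 0;0 0 -30 0;0 0 -30 0;0 0 -25 0;0 0 -20 0;0 0 0 0;0 0 0 0'
```

```text
time: 4.45
tcp_pos: [0.5893, 0.1559, 0.1264]
ee_rot: [-1.569, -0.001, -1.202]
force: [0.3, 0.1, 1.1]
grip_width: 0.998
```

```bash
python3 -m jog '0 3 -6 0;0 0 0 0;0 0 0 0'; python3 -m jog '0 0 0 0;0 0 0 0;0 0 0 0;0 0 0 0;0 0 0 0;0 0 0 0;0 0 0 0;0 0 0 0;0 0 0 0;0 0 0 0' 0 60
```

```text
time: 4.75
tcp_pos: [0.5889, 0.1599, 0.1199]
ee_rot: [-1.569, -0.0, -1.2]
force: [-0.5, 0.4, 0.8]
grip_width: 1.0
time: 5.75
tcp_pos: [0.5887, 0.1591, 0.1193]
ee_rot: [-1.571, -0.001, -1.2]
force: [0.2, -6.1, 3.3]
grip_width: 0.305
```

```bash
python3 -m jog '0 0 10 0;0 0 10 0;0 0 10 0;0 0 10 0;0 0 10 0;0 0 6 0;0 0 3 0;0 0 2 0;0 0 0 0;0 0 0 0'
```

```text
time: 6.75
tcp_pos: [0.5887, 0.1591, 0.1784]
ee_rot: [-1.571, -0.001, -1.2]
force: [3.3, -4.1, -3.4]
grip_width: 0.307
```

```bash
python3 -m jog '0 0 1 0;0 0 1 0;0 0 1 0;0 0 0 0;0 0 0 0;0 0 0 0'
```

```text
time: 7.35
tcp_pos: [0.5887, 0.1591, 0.1811]
ee_rot: [-1.571, -0.001, -1.2]
force: [3.5, -5.0, -4.9]
grip_width: 0.311
```

```bash
python3 -m jog '0 0 -1 0;0 0 -1 0;0 0 -1 0;0 0 0 0;0 0 0 0'; python3 -m jog '0 0 0 0;0 0 0 0;0 0 0 0;0 0 0 0;0 0 0 0;0 0 0 0;0 0 0 0;0 0 0 0' 1; python3 -m jog '0 0 30 0;0 0 40 0;-10 -30 40 0;-30 -40 40 0;-30 -40 20 0;-30 -40 0 0;-20 -50 0 0;-20 -50 0 0;0 0 0 0;0 0 0 0'
python3 - <<'E'
from h import *
np.set_printoptions(precision=4,suppress=True)
print(robot.sense()["tcp_pos"],robot.sense()["ee_rot"])
w=save("wrist","w2")
for t in("mast_knob","bore0","vial_a","lock_tip"):
    for d in models.place_of("wrist",t):
        r,c=d["position"]
        print(t,round(d["confidence"],2),round(r*400),round(c*640),*[at("wrist",r*400,c*640,z) for z in {"mast_knob":[.138,.197],"bore0":[.102,.161],"vial_a":[.014],"lock_tip":[.077]}[t]])
s=save("scene","s2")
for d in models.place_of("scene","mast_knob")+models.place_of("scene","lock_tip"):
    r,c=d["position"];print(d["confidence"],r*400,c*640)
for z in(.138,.197):print(proj("scene",[.5897,.1593,z]))
s=cv2.resize(s[200:310,310:420],(400,400),interpolation=cv2.INTER_CUBIC)
cv2.imwrite("pics/c2.png",np.hstack([cv2.resize(w,(400,250)),s[:250]])[:,:,::-1])
E
```

```text
time: 7.85
tcp_pos: [0.5887, 0.1591, 0.1784]
ee_rot: [-1.571, -0.001, -1.2]
force: [3.5, -4.1, -3.7]
grip_width: 0.311
time: 8.65
tcp_pos: [0.5884, 0.1598, 0.18]
ee_rot: [-1.571, 0.0, -1.2]
force: [-0.0, 0.1, -0.5]
grip_width: 1.002
time: 9.65
tcp_pos: [0.4598, -0.0719, 0.3392]
ee_rot: [-1.57, 0.0, -1.203]
force: [0.8, -1.1, 0.0]
grip_width: 0.999
[ 0.4598 -0.0719  0.3392] [-1.57    0.     -1.2032]
vial_a 0.92 184 418 [ 0.4492 -0.2183  0.014 ]
vial_a 0.92 235 379 [ 0.3589 -0.2     0.014 ]
vial_a 0.83 91 465 [ 0.5829 -0.2182  0.014 ]
vial_a 0.79 145 438 [ 0.5084 -0.218   0.014 ]
0.75 217.20000000000002 365.12
[364.1989 235.256 ]
[365.7426 217.7186]
```

View pics/w2.png

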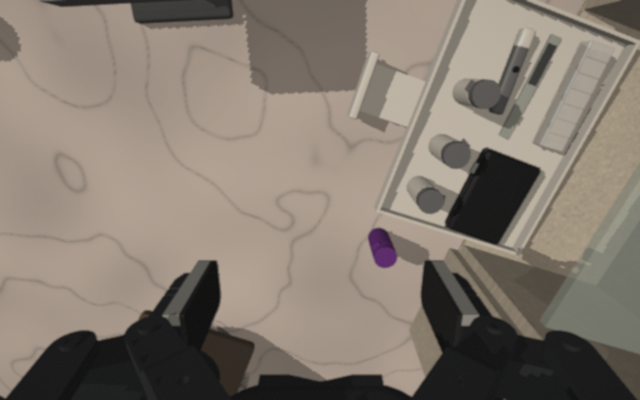

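The mast knob projects at row 217.2 in the scene view. I predicted 217.7 for extended and 235.3 for collapsed, so it stays up by itself. I'll measure the vials (base and cap) from closer.

```bash
python3 -m jog '-15 -25 -40 0;-15 -35 -40 0;-10 -40 -20 0;-5 -40 0 0;0 0 0 0;0 0 0 0'
cat >> h.py <<'E'
def look(cam,t,zs,n=1):
    out=[]
    P=cams.camera_params(cam); cams.capture(cam)
    for d in models.place_of(cam,t):
        r,c=d["position"]; p=[at(cam,r*400,c*640,z,P) for z in zs]
        out.append(p); print(t,round(d["confidence"],2),round(r*400),round(c*640),*[np.round(q[:2]*1000,1) for q in p])
    return out
E
python3 - <<'E'
from h import *
print(robot.sense()["tcp_pos"],robot.sense()["ee_rot"])
w=save("wrist","w3")
print(ray("wrist",200,320))
look("wrist","vial_a",[.014])
for d in models.recognise("wrist","vial_a"):print(d["confidence"],np.array(d["extent"])*[640,400,640,400])
E
```

```text
time: 10.65
tcp_pos: [0.4167, -0.2078, 0.2428]
ee_rot: [-1.571, 0.001, -1.201]
force: [-1.0, 0.9, 0.5]
grip_width: 0.998
[ 0.41671877 -0.20778966  0.24276381] [-1.57067594e+00  7.11370016e-04 -1.20132837e+00]
(array([ 0.49390513, -0.17667146,  0.38548245]), array([-0.32057551, -0.12237212, -0.93959629]))
vial_a 0.86 77 371 [ 507.6 -225.4]
vial_a 0.64 204 301 [ 354.5 -207.1]
0.98 [405.12    9.64   40.896  19.32 ]
0.97 [299.392 216.04   33.408  47.92 ]
0.86 [350.272 139.24   41.28   44.88 ]
0.69 [376.576  77.72   43.776  38.4  ]
0.51 [416.512 114.84  358.784 229.68 ]
```

View pics/w3.png

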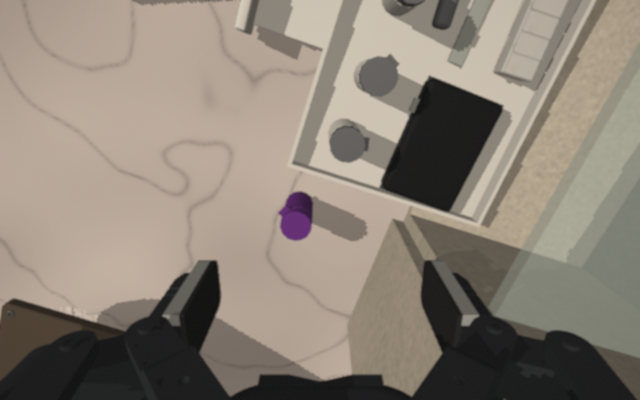

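The picture shows the vial caps at about (348,143) and (379,76), clear of the black case. The third vial is at the top edge and the purple one at (296,215). I'll compute positions from the cap tops.

Run:
```python
from h import *
im=cv2.imread("pics/w3.png")
for c,r in((348,143),(379,76),(402,3)): print(at("wrist",r,c,.078))
P=proj("wrist",[.5,.0,.0])
g=cv2.imread("pics/w3.png",0); 
c=cv2.HoughCircles(cv2.GaussianBlur(g[50:180,300:430],(5,5),0),cv2.HOUGH_GRADIENT,1,25,param1=80,param2=15,minRadius=14,maxRadius=26)
for x,y,R in c[0][:5]: print(x+300,y+50,R,at("wrist",y+50,x+300,.078))
```

```text
[ 0.44780492 -0.21973535  0.078     ]
[ 0.50875905 -0.22192211  0.078     ]
[ 0.56457063 -0.21621926  0.078     ]
347.5 143.5 18.6 [ 0.44723579 -0.21949814  0.078     ]
378.5 75.5 19.3 [ 0.50896682 -0.22137398  0.078     ]
```

```bash
python3 -m jog '15 -6 0 0;16 -6 -30 0;0 0 -40 0;0 0 -40 0;0 0 -30 0;0 0 -25 0;0 0 -20 0;0 0 -12 0;0 0 0 0;0 0 0 0'
```

```text
time: 11.85
tcp_pos: [0.4483, -0.2195, 0.0466]
ee_rot: [-1.57, -0.001, -1.199]
force: [-0.2, 1.1, 1.1]
grip_width: 0.997
```

```bash
python3 -m jog '0 0 -6 0;0 0 0 0;0 0 0 0;0 0 0 0;0 0 0 0;0 0 0 0;0 0 0 0;0 0 0 0;0 0 0 0' 0 40; python3 -m jog '0 0 20 0;0 0 40 0;0 0 40 0;0 0 40 0;0 0 40 0;0 0 40 0;0 0 0 0;0 0 0 0'
```

```text
time: 12.75
tcp_pos: [0.4479, -0.2198, 0.0403]
ee_rot: [-1.571, -0.001, -1.2]
force: [-1.6, 0.3, 5.6]
grip_width: 0.362
time: 13.55
tcp_pos: [0.4477, -0.2196, 0.26]
ee_rot: [-1.57, -0.001, -1.2]
force: [0.4, 0.0, -1.5]
grip_width: 0.363
```

```bash
python3 -m jog '7 35 20 0;7 45 20 0;8 45 0 0;8 45 0 0;8 45 0 0;8 45 0 0;8 40 0 0;8 30 0 0;0 0 0 0;0 0 0 0'
python3 - <<'E'
from h import *
print(robot.sense()["tcp_pos"],robot.sense()["ee_rot"],robot.sense()["force"])
a=look("wrist","bore0",[.161]); a=look("wrist","bore0",[.161]);look("wrist","mast_knob",[.197])
w=save("wrist","w4")
E
```

```text
time: 14.55
tcp_pos: [0.5086, 0.1109, 0.2968]
ee_rot: [-1.576, 0.001, -1.198]
force: [-0.1, -0.0, -0.6]
grip_width: 0.371
[0.50856409 0.11092031 0.29681708] [-1.57581710e+00  1.36692855e-03 -1.19833644e+00] [-0.14931805 -0.01534651 -0.57302902]
bore0 0.93 111 352 [567.4 108.4]
bore0 0.89 113 254 [538.  178.4]
bore0 0.76 3 243 [607.3 209.3]
bore0 0.94 116 252 [536.1 178.2]
bore0 0.83 111 351 [567.4 107.6]
bore0 0.71 6 242 [606.7 208.4]
bore0 0.42 61 304 [588.1 154.8]
mast_knob 0.66 57 292 [588.1 160.4]
```

View pics/w4.png

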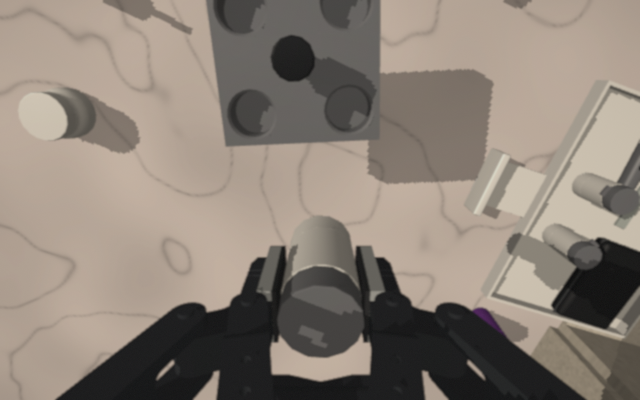

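Sharp view: bores at (252,114) and (350,111), knob at (293,57), the vial held straight at (321,290). Next is the far-left bore, at about (0.6085,0.2087).

```bash
python3 -m jog '25 25 0 0;25 25 0 0;25 25 0 0;25 23 0 0;0 0 -30 0;0 0 -30 0;0 0 -25 0;0 0 -15 0;0 0 0 0;0 0 0 0'
```

```text
time: 15.9
tcp_pos: [0.6102, 0.2083, 0.2008]
ee_rot: [-1.57, -0.0, -1.2]
force: [0.5, 0.7, 0.2]
grip_width: 0.364
```

```bash
python3 -m jog '-1 0 -4 0;0 0 -5 0;0 0 -5 0;0 0 -4 0;0 0 0 0;0 0 0 0'
```

```text
time: 16.5
tcp_pos: [0.6086, 0.2088, 0.1815]
ee_rot: [-1.571, 0.001, -1.2]
force: [1.0, 1.0, -1.5]
grip_width: 0.366
```

```bash
python3 -m jog '0 0 -4 0;0 0 -4 0;0 0 -4 0;0 0 -2 0;0 0 0 0;0 0 0 0'
```

```text
time: 17.1
tcp_pos: [0.6087, 0.2086, 0.1675]
ee_rot: [-1.57, 0.0, -1.2]
force: [2.1, 2.1, -1.6]
grip_width: 0.365
```

```bash
python3 -m jog '0 0 -2 0;0 0 -1 0;0 0 0 0'; python3 -m jog '0 0 0 0;0 0 0 0;0 0 0 0;0 0 0 0;0 0 30 0;0 0 40 0;0 0 40 0;0 0 0 0' 0.65
```

```text
time: 17.4
tcp_pos: [0.6089, 0.2086, 0.1653]
ee_rot: [-1.57, 0.0, -1.2]
force: [0.6, 2.4, 1.7]
grip_width: 0.365
time: 18.2
tcp_pos: [0.6117, 0.2089, 0.2833]
ee_rot: [-1.558, -0.003, -1.2]
force: [-0.2, -0.5, 0.2]
grip_width: 0.647
```

```bash
python3 -m jog '-12 -35 0 0;-14 -45 0 0;-14 -45 0 0;-14 -45 0 0;-14 -45 0 0;-14 -45 0 0;-14 -45 0 0;-14 -45 -10 0;-14 -40 -15 0;-15 -34 -10 0' 1;python3 -m jog '0 0 0 0;0 0 0 0'
python3 - <<'E'
from h import *
print(robot.sense()["tcp_pos"],robot.sense()["ee_rot"])
P=cams.camera_params("wrist")
w=save("wrist","w5"); g=cv2.cvtColor(w,cv2.COLOR_RGB2GRAY)
for d in models.recognise("wrist","vial_a"):print(d["confidence"],np.array(d["extent"])*[640,400,640,400])
look("wrist","vial_a",[.014])
c=cv2.HoughCircles(cv2.GaussianBlur(g,(5,5),0),cv2.HOUGH_GRADIENT,1,25,param1=80,param2=15,minRadius=15,maxRadius=24)
for x,y,R in c[0]:
    if y<250: print(x,y,R,at("wrist",y,x,.078,P))
E
```

```text
time: 19.2
tcp_pos: [0.4681, -0.2173, 0.2384]
ee_rot: [-1.572, 0.001, -1.201]
force: [0.4, 0.5, 0.1]
grip_width: 1.001
time: 19.4
tcp_pos: [0.469, -0.2158, 0.239]
ee_rot: [-1.571, 0.002, -1.202]
force: [0.7, 0.1, -0.5]
grip_width: 1.001
[ 0.46902598 -0.21577129  0.2390363 ] [-1.57134283  0.00165061 -1.2020799 ]
0.81 [376.32   46.08   45.888  43.4  ]
0.64 [275.2   254.6    32.384  51.   ]
0.59 [345.92  129.56   42.624  43.28 ]
vial_a 0.92 52 371 [ 582.  -223.2]
vial_a 0.9 240 282 [ 359.  -209.7]
vial_a 0.69 125 341 [ 505.9 -222.7]
375.5 44.5 22.3 [ 0.5808552  -0.21835103  0.078     ]
346.5 130.5 18.5 [ 0.50953093 -0.2229728   0.078     ]
```

View pics/w5.png

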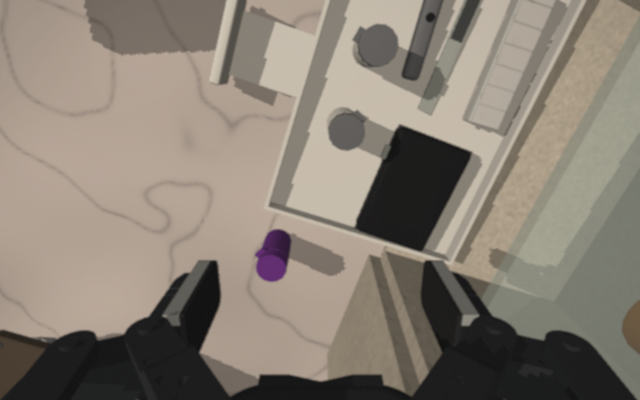

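Vials remain at caps (346,130) and (377,45), both upright and clear. Next I grasp the one at (0.509,-0.2225).

```bash
python3 -m jog '20 -3 0 0;20 -4 -30 0;0 0 -40 0;0 0 -40 0;0 0 -30 0;0 0 -25 0;0 0 -20 0;0 0 -8 0;0 0 0 0;0 0 0 0'
```

```text
time: 20.6
tcp_pos: [0.5107, -0.2226, 0.048]
ee_rot: [-1.57, -0.002, -1.199]
force: [-0.1, -0.6, 0.6]
grip_width: 0.999
```

```bash
python3 -m jog '-1 0 -8 0;0 0 0 0;0 0 0 0;0 0 0 0;0 0 0 0;0 0 0 0;0 0 0 0;0 0 0 0;0 0 0 0' 0 40; python3 -m jog '0 0 20 0;0 0 40 0;0 0 40 0;0 0 40 0;0 0 40 0;0 0 40 0;0 0 40 0;0 0 0 0;0 0 0 0'
```

```text
time: 21.5
tcp_pos: [0.5089, -0.2228, 0.0393]
ee_rot: [-1.57, -0.001, -1.2]
force: [0.5, 0.4, 3.9]
grip_width: 0.366
time: 22.4
tcp_pos: [0.5088, -0.2226, 0.2992]
ee_rot: [-1.57, -0.001, -1.2]
force: [-0.6, -0.0, -0.5]
grip_width: 0.363
```

```bash
python3 -m jog '13 35 0 0;15 42 0 0;15 42 0 0;15 42 0 0;15 42 0 0;15 42 0 0;15 42 0 0;14 39 0 0;13 35 0 0;0 0 0 0'; python3 -m jog '0 0 0 0;0 0 -30 0;0 0 -30 0;0 0 -25 0;0 0 -10 0;0 0 0 0;0 0 0 0'
```

```text
time: 23.4
tcp_pos: [0.6379, 0.1425, 0.2945]
ee_rot: [-1.576, 0.003, -1.195]
force: [-0.4, -0.1, -0.3]
grip_width: 0.362
time: 24.1
tcp_pos: [0.6391, 0.1378, 0.2047]
ee_rot: [-1.57, -0.0, -1.201]
force: [0.1, 0.3, 0.3]
grip_width: 0.367
```

```bash
python3 -m jog '-1 1 -4 0;0 0 -6 0;0 0 -6 0;0 0 -5 0;0 0 0 0;0 0 0 0'; python3 -m jog '0 0 -4 0;0 0 -4 0;0 0 -4 0;0 0 -2 0;0 0 0 0;0 0 0 0'
```

```text
time: 24.7
tcp_pos: [0.6375, 0.1395, 0.1825]
ee_rot: [-1.571, 0.0, -1.2]
force: [0.2, -0.3, 0.1]
grip_width: 0.37
time: 25.3
tcp_pos: [0.6376, 0.1394, 0.1687]
ee_rot: [-1.571, 0.0, -1.2]
force: [0.0, -0.3, -0.9]
grip_width: 0.366
```

```bash
python3 -m jog '0 0 -2 0;0 0 -2 0;0 0 -1 0;0 0 0 0;0 0 0 0'; python3 -m jog '0 0 0 0;0 0 0 0;0 0 0 0;0 0 0 0;0 0 30 0;0 0 40 0;0 0 40 0;0 0 0 0' 0.65
```

```text
time: 25.8
tcp_pos: [0.6376, 0.1395, 0.1642]
ee_rot: [-1.571, -0.0, -1.2]
force: [-1.4, 0.2, 0.7]
grip_width: 0.364
time: 26.6
tcp_pos: [0.6409, 0.1397, 0.2825]
ee_rot: [-1.557, -0.004, -1.2]
force: [1.3, 1.0, 1.2]
grip_width: 0.651
```

```bash
python3 -m jog '-13 -35 0 0;-15 -43 0 0;-15 -43 0 0;-15 -43 0 0;-15 -43 0 0;-13 -43 0 0;-12 -43 -10 0;-2 -40 -10 0;0 -22 -10 0;0 0 0 0' 1
python3 - <<'E'
from h import *
print(robot.sense()["tcp_pos"],robot.sense()["ee_rot"])
P=cams.camera_params("wrist")
w=save("wrist","w6"); g=cv2.cvtColor(w,cv2.COLOR_RGB2GRAY)
for d in models.recognise("wrist","vial_a"):print(d["confidence"],np.array(d["extent"])*[640,400,640,400])
look("wrist","vial_a",[.014])
c=cv2.HoughCircles(cv2.GaussianBlur(g,(5,5),0),cv2.HOUGH_GRADIENT,1,25,param1=80,param2=15,minRadius=15,maxRadius=24)
for x,y,R in c[0]:
    if y<250: print(x,y,R,at("wrist",y,x,.078,P))
E
```

```text
time: 27.6
tcp_pos: [0.5362, -0.2178, 0.2412]
ee_rot: [-1.574, 0.003, -1.204]
force: [0.0, 0.3, 0.4]
grip_width: 0.995
[ 0.53615365 -0.21782562  0.24119005] [-1.57352243  0.00273355 -1.20414627]
0.87 [343.296 119.92   40.     46.   ]
0.61 [255.424 301.64   37.888  57.48 ]
vial_a 0.89 285 261 [ 358.1 -206.2]
vial_a 0.65 116 343 [ 582.4 -221.8]
vial_a 0.43 202 506 [ 560.9 -427.8]
342.5 120.5 19.9 [ 0.58270171 -0.21884829  0.078     ]
```

View pics/w6.png

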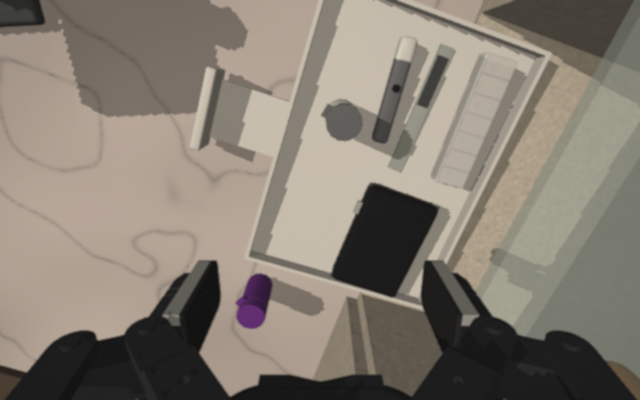

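One vial left in the tray (cap at (343,121)); the other contents are untouched.

```bash
python3 -m jog '23 -1 0 0;23 0 -30 0;0 0 -40 0;0 0 -40 0;0 0 -30 0;0 0 -25 0;0 0 -20 0;0 0 -8 0;0 0 0 0;0 0 0 0'
```

```text
time: 28.8
tcp_pos: [0.5847, -0.2164, 0.0523]
ee_rot: [-1.569, -0.002, -1.199]
force: [0.6, 0.1, -0.0]
grip_width: 0.998
```

```bash
python3 -m jog '-2 -2 -6 0;0 0 -6 0;0 0 0 0;0 0 0 0'; python3 -m jog '0 0 0 0;0 0 0 0;0 0 0 0;0 0 0 0;0 0 0 0;0 0 0 0;0 0 0 0;0 0 0 0' 0 40; python3 -m jog '0 0 20 0;0 0 40 0;0 0 40 0;0 0 40 0;0 0 40 0;0 0 40 0;0 0 40 0;0 0 0 0;0 0 0 0'
```

```text
time: 29.2
tcp_pos: [0.5814, -0.2186, 0.0386]
ee_rot: [-1.571, 0.0, -1.2]
force: [-0.0, -0.1, 0.2]
grip_width: 1.0
time: 30.0
tcp_pos: [0.5819, -0.2187, 0.0391]
ee_rot: [-1.57, -0.001, -1.2]
force: [-0.2, 0.0, 1.5]
grip_width: 0.365
time: 30.9
tcp_pos: [0.5818, -0.2186, 0.2998]
ee_rot: [-1.57, -0.002, -1.2]
force: [-0.4, 0.8, -1.8]
grip_width: 0.365
```

```bash
python3 -m jog '-1 35 0 0;-2 42 0 0;-2 42 0 0;-2 42 0 0;-2 42 0 0;-2 42 0 0;-2 42 0 0;-2 40 0 0;0 0 0 0;0 0 0 0'; python3 -m jog '0 0 -30 0;0 0 -30 0;0 0 -25 0;0 0 -10 0;0 0 0 0;0 0 0 0'
```

```text
time: 31.9
tcp_pos: [0.5655, 0.1091, 0.2962]
ee_rot: [-1.575, 0.001, -1.198]
force: [-0.3, -1.3, -0.4]
grip_width: 0.365
time: 32.5
tcp_pos: [0.5672, 0.1078, 0.2046]
ee_rot: [-1.57, -0.0, -1.201]
force: [-0.3, 0.5, -0.9]
grip_width: 0.362
```

```bash
python3 -m jog '0 1 -4 0;0 0 -6 0;0 0 -6 0;0 0 -5 0;0 0 0 0;0 0 0 0'; python3 -m jog '0 0 -4 0;0 0 -4 0;0 0 -4 0;0 0 -2 0;0 0 0 0;0 0 0 0'
```

```text
time: 33.1
tcp_pos: [0.5671, 0.1096, 0.1853]
ee_rot: [-1.57, -0.0, -1.2]
force: [-3.0, 0.4, 8.1]
grip_width: 0.366
time: 33.7
tcp_pos: [0.5676, 0.1093, 0.1687]
ee_rot: [-1.568, -0.001, -1.2]
force: [6.0, 0.3, -0.7]
grip_width: 0.367
```

```bash
python3 -m jog '1 0 -2 0;0 0 -2 0;0 0 -1 0;0 0 0 0;0 0 0 0'
```

```text
time: 34.2
tcp_pos: [0.5678, 0.1094, 0.1639]
ee_rot: [-1.57, -0.0, -1.2]
force: [2.7, -0.2, 2.6]
grip_width: 0.365
```

```bash
python3 -m jog '0 0 0 0;0 0 0 0;0 0 0 0;0 0 0 0;0 0 30 0;0 0 40 0;-30 0 40 0;-30 0 40 0;0 0 0 0;0 0 0 0' 0.65
python3 - <<'E'
from h import *
print(robot.sense()["tcp_pos"])
w=save("wrist","w7"); P=cams.camera_params("wrist")
for d in models.recognise("wrist","vial_a"):print(d["confidence"],np.array(d["extent"])*[640,400,640,400])
look("wrist","vial_a",[.139])
look("wrist","mast_knob",[.197])
for n,(x,y) in dict(b3=(.6085,.2087),b2=(.6381,.1387),b1=(.5385,.1791),b0=(.5681,.1091)).items(): print(n,"expected cap px",proj("wrist",[x,y,.203]))
s=save("scene","s7")
look("scene","vial_a",[.139,.014]);look("scene","tray_pull",[.044]);look("scene","lock_tip",[.077])
cv2.imwrite("pics/s7c.png",cv2.resize(s[140:310,180:440],(780,510),interpolation=cv2.INTER_CUBIC)[:,:,::-1])
E
```

```text
time: 35.2
tcp_pos: [0.5075, 0.1096, 0.3155]
ee_rot: [-1.568, -0.001, -1.2]
force: [-0.2, -0.4, -0.0]
grip_width: 0.648
[0.50753165 0.10959749 0.3154526 ]
0.8 [239.872  16.4    60.608  32.2  ]
0.78 [475.264 310.32   22.72   17.6  ]
0.71 [350.272 112.6    46.592  51.4  ]
0.65 [348.224  14.08   45.184  28.2  ]
vial_a 0.96 105 347 [566.2 108.9]
vial_a 0.9 12 251 [606.  208.7]
vial_a 0.8 306 475 [424.  -97.6]
vial_a 0.62 9 346 [635.6 138.4]
mast_knob 0.6 54 295 [588.3 160.2]
b3 expected cap px [233.02386375  -8.17632447]
b2 expected cap px [353.77823909 -12.20981251]
b1 expected cap px [244.86771109 114.46199632]
b0 expected cap px [353.60184946 111.27423532]
vial_a 0.79 218 353 [565.8 103.5] [467.7  26.1]
vial_a 0.63 173 321 [488.7 -81.5] [ 376.5 -192.8]
vial_a 0.54 252 372 [617.  205.3] [528.3 146.6]
vial_a 0.54 243 345 [640.5 142.7] [556.1  72.5]
tray_pull 0.66 206 305 [548.6 -90.3]
```

View pics/w7.png

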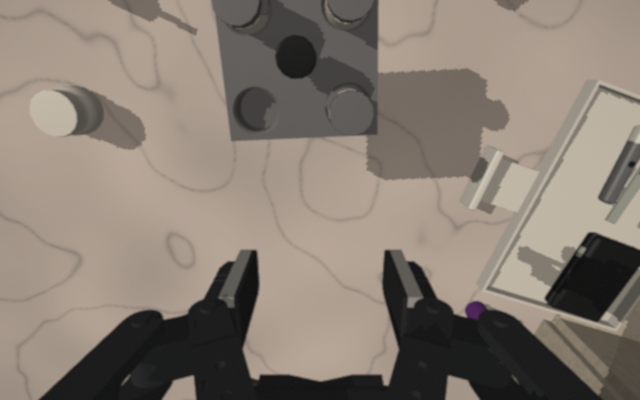

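View pics/s7c.png

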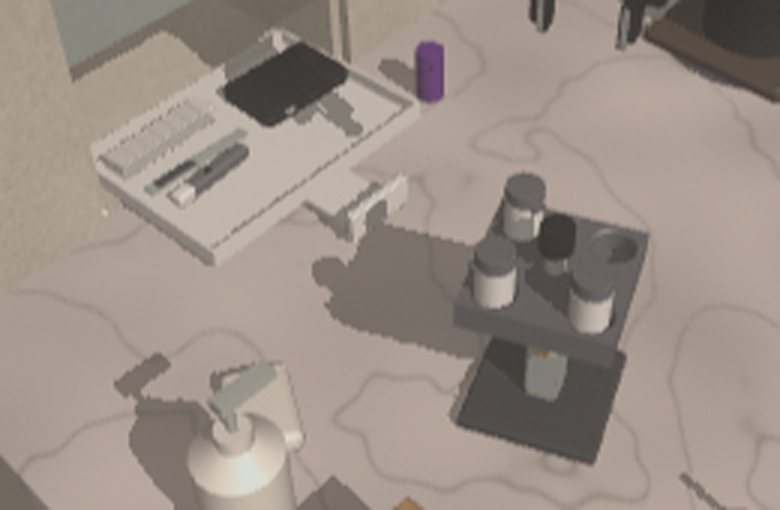

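Three vials sit upright and deep in bores and the brass button shows under the plate at crop (545,350). The tray holds only the bystanders. Now I shut the fingers and push the tray in.

```bash
python3 -m jog '5 -35 0 0;10 -38 0 0;10 -40 0 0;10 -37 -30 0;8 0 -45 0;0 0 -45 0;0 0 -45 0;0 0 -45 0;0 0 -40 0;0 0 0 0' 0 40;  python3 -m jog '0 0 -20 0;0 0 -15 0;0 0 -5 0;0 0 0 0;0 0 0 0'
```

```text
time: 36.85
tcp_pos: [0.5455, -0.0393, 0.0574]
ee_rot: [-1.582, 0.008, -1.2]
force: [-0.7, 0.0, -1.0]
grip_width: 0.002
time: 37.35
tcp_pos: [0.5515, -0.0407, 0.0251]
ee_rot: [-1.569, -0.001, -1.2]
force: [0.5, 0.1, 0.6]
grip_width: -0.001
```

```bash
python3 -m jog '0 -15 0 0;0 -15 0 0;0 -15 0 0;0 -15 0 0;0 -15 0 0;0 -15 0 0;0 0 0 0'; python3 -m jog '0 -15 0 0;0 -15 0 0;0 -15 0 0;0 -15 0 0;0 -15 0 0;0 -15 0 0;0 0 0 0'
```

```text
time: 38.05
tcp_pos: [0.5504, -0.1332, 0.0238]
ee_rot: [-1.572, -0.001, -1.202]
force: [0.3, 1.1, -0.4]
grip_width: -0.002
time: 38.75
tcp_pos: [0.5504, -0.2235, 0.0241]
ee_rot: [-1.572, -0.002, -1.201]
force: [-0.2, -0.1, 0.6]
grip_width: -0.004
```

```bash
python3 -m jog '0 -4 0 0;0 -4 0 0;0 0 0 0'
python3 - <<'E'
from h import *
s=save("scene","s8");look("scene","tray_pull",[.044])
w=save("wrist","w8")
cv2.imwrite("pics/c8.png",np.vstack([cv2.resize(s[110:250,190:390],(600,420)),cv2.resize(w[:,:],(288,180))[:,:, :].repeat(1,0) if 0 else cv2.copyMakeBorder(cv2.resize(w,(288,180)),0,0,0,312,0)])[:,:,::-1])
E
```

```text
time: 39.05
tcp_pos: [0.5503, -0.2287, 0.0236]
ee_rot: [-1.572, 0.0, -1.2]
force: [0.3, 0.2, -0.5]
grip_width: 0.001
tray_pull 0.79 184 271 [ 551.2 -244.1]
```

View pics/c8.png

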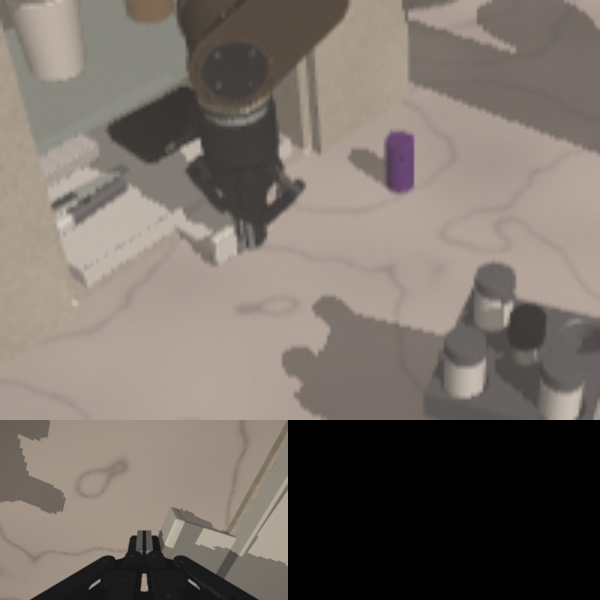

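The bar is being pushed (about y=-0.244, tray nearly in). I continue in small steps until it stops.

```bash
python3 -m jog '0 -3 0 0;0 -3 0 0;0 -3 0 0;0 0 0 0;0 0 0 0'; python3 -m jog '0 -3 0 0;0 -3 0 0;0 0 0 0;0 0 0 0'
```

```text
time: 39.75
tcp_pos: [0.5506, -0.2311, 0.0237]
ee_rot: [-1.569, 0.013, -1.202]
force: [1.4, 18.2, 7.6]
grip_width: 0.001
time: 40.15
tcp_pos: [0.5506, -0.2314, 0.0237]
ee_rot: [-1.567, 0.023, -1.204]
force: [3.3, 33.9, 13.6]
grip_width: -0.002
```

Hard stop at y=-0.2313. I back off, retreat and verify.

```bash
python3 -m jog '0 8 0 0;0 20 0 0;0 40 0 0;0 30 20 0;-20 0 45 0;-40 0 45 0;-40 0 45 0;-40 0 45 0;0 0 0 0;0 0 0 0'
python3 - <<'E'
from h import *
w=save("wrist","w9");look("wrist","tray_pull",[.044])
s=save("scene","s9");look("scene","tray_pull",[.044]);look("scene","vial_a",[.139]);look("scene","cabinet",[0]);look("scene","mast_knob",[.197])
t=save("top","t9");look("top","tray_pull",[.044]);look("top","cabinet",[0]);look("top","vial_a",[.139])
cv2.imwrite("pics/c9.png",np.hstack([cv2.resize(s[110:310,190:430],(480,400)),cv2.resize(t[60:340,350:540],(271,400))])[:,:,::-1])
E
```

```text
time: 41.15
tcp_pos: [0.4311, -0.146, 0.2025]
ee_rot: [-1.568, -0.004, -1.201]
force: [0.1, 0.2, -1.4]
grip_width: 0.002
tray_pull 0.56 83 487 [ 548.7 -243.5]
tray_pull 0.58 185 269 [ 557.2 -242.6]
tray_pull 0.58 216 353 [483.5  36.5]
vial_a 0.8 242 345 [637.5 140.8]
vial_a 0.65 251 375 [610.8 208. ]
vial_a 0.62 218 353 [563.7 102.3]
vial_a 0.44 170 321 [477.7 -91.9]
cabinet 0.75 169 231 [ 562.6 -450. ]
mast_knob 0.66 221 365 [598.9 164.4]
mast_knob 0.34 116 240 [ 507.3 -418.7]
tray_pull 0.88 209 378 [ 557.4 -245. ]
cabinet 0.8 210 430 [ 554.8 -445. ]
cabinet 0.67 181 269 [675.4 150.9]
vial_a 0.67 209 278 [558.3 106.2]
vial_a 0.47 267 368 [ 358.5 -188. ]
vial_a 0.44 185 272 [639.7 126.6]
vial_a 0.4 196 250 [601.8 199.2]
```

View pics/c9.png

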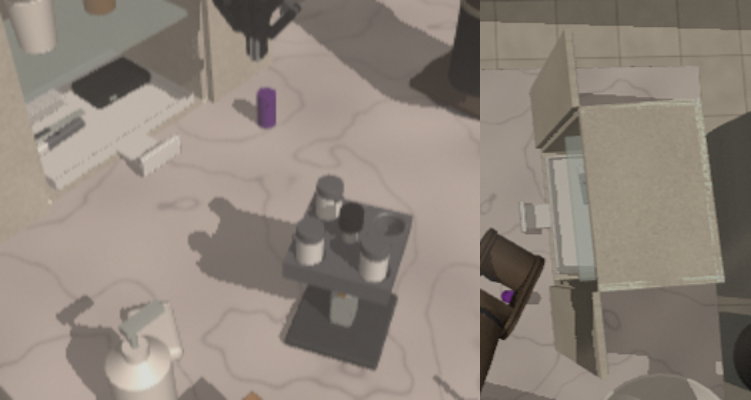

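View pics/w9.png

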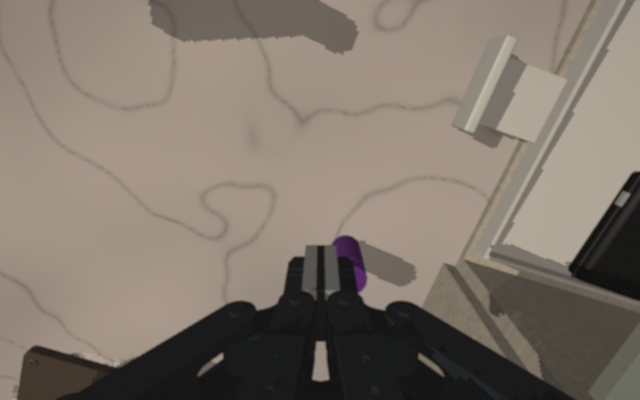

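Run:
```python
from h import *
for c,r,z in((513,40,.044),(458,125,.044),(468,252,.01),(525,145,.01),(483,252,.03),(545,145,.03)): print(c,r,z,at("wrist",r,c,z))
s=robot.sense();print(s["time"],s["force"])
```

```text
513 40 0.044 [ 0.58449487 -0.24644502  0.044     ]
458 125 0.044 [ 0.51047569 -0.23799469  0.044     ]
468 252 0.01 [ 0.39641826 -0.32566243  0.01      ]
525 145 0.01 [ 0.51715277 -0.32053877  0.01      ]
483 252 0.03 [ 0.40852121 -0.32691547  0.03      ]
545 145 0.03 [ 0.52310368 -0.3249092   0.03      ]
42.1 [ 0.44590346 -0.77391919  0.20390332]
```

```bash
python3 -c "
from workcell import robot
print(robot.job_done())"
```

```text
the job is handed in; nothing more can be done
None
```

I raised and locked the mast, stood all three vials in bores (bore 1's position is empty), pushed the tray in, and handed the job in at about 42 s. No verdict was reported.

**Mast:** After I let go, it stayed up. The knob sat where an extended mast should put it in the scene view (row 217 against a predicted 218, or 235 if collapsed). The brass button is visible under the plate. The network for the lock button itself found nothing.

**Vials:** Three white vials were present. They stand upright in three bores and each went down to floor height. Their measured positions are within about 3 mm of the bore axes in the wrist view. The scene and top cameras are less consistent, off by up to about 12 mm, which I put down to their coarser view. I left the purple look-alike where it was.

**Tray:** It ran into a hard stop, with about 34 N giving only 0.3 mm of movement. The tray front measures flush with the cabinet front. The travel estimates disagree, at 147 to 158 mm against a start value of 150 to 165 mm. I took the hard stop and the flush front as proof that it is home.

**Other things:** In the last pictures they looked undisturbed, and the arm was clear of everything.

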